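# Lay out the tray for making up a standard

### The arm

A 6-joint arm with a two-finger parallel gripper is mounted at the origin on a cart in front of the work surface, level with it; the furniture and walls round the work are solid. World frame = base frame: x ahead of the robot, y to its left, z up, the work surface at z = 0. Lengths are in m, angles in degrees, forces in N, time in s.
With the tool pointing down it reaches from about 0.4 to 0.825 m from the base axis. Payload 7 kg.
Tool frame: the origin (TCP) lies midway between the tips of the shut fingers; the grasp point (between the pads) lies 19 mm behind it (ctrl.grasp_offset is the distance from the TCP to the grasp point, in m); z points along the fingers, x is the direction in which the jaws open and shut, and the axes are right-handed (so a half turn about z gives the same grasp; the last joint's range is limited). The gripper opens to 88 mm and grips with 3 to 60 N. Pads are 19 mm wide; open, the fingers measure 130 mm over their backs; the gripper's body (78 mm by 193 mm) begins 47 mm behind the grasp point.
Start: joints at [-50.185, 20.546, 0.682, 0, -70.136, -16.507], TCP at [0.267, -0.62, 0.227] pointing down, gripper open.
Joint ranges: [-176.03, 176.03], [-82.01, 121.73], [-58.28, 71.71], [-173.87, 95.51], [-174.79, -0.11], [-173.66, 173.66]. Speed limits (degrees/s): [136.94, 136.94, 172.46, 180, 180, 180].

### API

Orientations are given as [roll, pitch, yaw] about the fixed x, y, z axes, in that order (R = Rz(yaw) Ry(pitch) Rx(roll)).
In Python, from plant import sensors, snapshot, order, ctrl gives the robot as it stands.
- The arm moves only by the tool send_rows, never from a script. Its argument "commands" is a list of rows, each a list of 3 entries, a list of its own where there are three numbers: the closure, from 0 (fully open) to 1 (shut), then the shift along the world's x, y, z in units of 0.25 m (1.0 is 0.25 m), then the turn, a rotation vector about the world's x, y, z in units of 360 degrees (1.0 is 360 degrees). In form: [[hand, [x, y, z], [ax, ay, az]], ...]. A call has 1 to 12 rows; each row shifts and turns the pose as measured when the row begins; what a row does not reach is not made up. A row lasts 1/10 s, in which the tool goes at most 50 mm and 8.59 degrees, less where a joint would pass 70% of its speed; a pose out of reach is approached as far as the arm can. A call with a number of a shift or a turn outside -1 to 1 is refused whole. A call with a gripper value outside its range is refused whole. The fingers move at their own pace and stop on an object; the grip force is fixed at half the most. Time passes only in rows, so rows that do not move let the fingers close. It gives the time, the measured TCP pose, the force and the opening at its end, in the units of the state.
- sensors.get_obs(): the state, without advancing time (a new reading comes with each control period).
- snapshot(name): name is "scene" or "top" or "wrist"; returns a dict with "color" (384x512x3 uint8, blue, green, red), "z_map" (384x512 float32, m along the optical axis (not along the pixel's ray), 0 where there is no reading), "mtx" (3x3 intrinsics, pixels), "xyz" and "attitude" of the camera in the world. Camera axes: x right, y down, z forward; pixel columns grow to the right and rows downward; lengths in m; the calibration is good to about 2 mm. A picture is of the moment at which its call begins.
- order.close_job(): hands the job in, once; it reports no verdict.
The state is a dict: "clock": time; "joint_pos": joint angles; "qvel": joint speeds; "tau": joint torques, N m; "tool_pos": TCP position; "orientation": TCP orientation; "force": force on the tool from outside, world axes, zero at the start; "moment": the same for the moment, N m; "opening": finger opening in m.
Only numpy, scipy, OpenCV 4.12 (cv2) and the standard library are available. Lean on these libraries where they do the work, as an engineer would, in place of code of your own. Each camera call takes 0.05 s, during which the arm holds its last target.

### The job

Lay out the round tray: put the low white pot on the raised disc in the middle, stand the volumetric flask on the pad behind the pot, the small brown dropper bottle on the pad left of the pot and the small reagent bottle on the pad right of it (left, right and behind as seen from the robot). Set each one upright on the middle of its pad, leave the pad in front of the pot empty, let nothing fall over, and leave the beaker and the screw-cap tubes where they are.

Things in the scene. Friction and masses are not known exactly. Their poses are not given: they have to be found in the camera images.
- pot_centre (a point): low round screw-lid pot, white, 53 mm in diameter, 30 mm high; rigid; to be gripped across its 52 mm lid, which is the upper third, or across the 50 mm body below it. The point is its centre, 15 mm above its underside; z along its axis.
- flask_centre (a point): small volumetric flask, standing: round glass bulb 49 mm across below, a slender neck, a stopper of 20 mm diameter at the top, 159 mm high in all. The stopper takes the uppermost 32 mm and is fixed in the neck, so the flask can be lifted by it. The point is on its axis, half-way up, 79.5 mm above its underside; z along its axis.
- dropper_centre (a point): small dropper bottle of brown glass with a dark rubber bulb on top, 33 mm in diameter, 102 mm high; straight-sided body up to 70 mm, then a 24 mm collar and the narrow bulb. The point is on its axis, half-way up, 51 mm above its underside; z along its axis.
- reagent_centre (a point): small plastic reagent bottle with a screw cap, 45 mm in diameter, 106 mm high; straight-sided up to about 65 mm, then rounded shoulders and a 26 mm cap. The point is on its axis, half-way up, 53 mm above its underside; z along its axis. (The tall instrument behind the loose things has its front at x = 0.69 m.)
- pad_middle: pad on the raised disc (68 mm) in the middle of the fixed round metal tray (260 mm across, floor 6 mm above the worktop, rim 9 mm high; four more pads, 88 mm from the middle: front, back, left, right; turned up to 0.4 rad). 36 mm above the worktop. Flat rubber, 64 mm across; origin at the centre of its upper face. Axes: x away from the robot (from front pad to back pad), y to the tray's left, z up.
- pad_back: the tray's pad behind the raised disc (farthest from the robot), 7.5 mm above the worktop. Flat rubber, 64 mm across; origin at the centre of its upper face. Axes: x away from the robot (from front pad to back pad), y to the tray's left, z up.
- pad_left: the tray's pad to the left of the raised disc, as the robot sees it (towards +y), 7.5 mm above the worktop. Flat rubber, 64 mm across; origin at the centre of its upper face. Axes: x away from the robot (from front pad to back pad), y to the tray's left, z up.
- pad_right: the tray's pad to the right of the raised disc, as the robot sees it (towards -y), 7.5 mm above the worktop. Flat rubber, 64 mm across; origin at the centre of its upper face. Axes: x away from the robot (from front pad to back pad), y to the tray's left, z up.
- beaker: bystander: glass beaker, 65 mm across, 78 mm high, beyond the tray. Origin at the centre of its underside.
- tube_b: bystander: 50 ml screw-cap tube standing upright, 34 mm across, 114 mm high, left of the loose things (a second like it stands behind it, fixed). Origin at the centre of its underside.

How it is judged (in metres and radians):
At the end, for the whole second after the job is handed in: The pot stands on the middle pad, the flask on the back pad, the dropper bottle on the left pad and the reagent bottle on the right pad, each within 15 mm of the pad's centre, resting on it (height within 6 mm), upright within 0.1 rad, at rest and released (horizontal distance between pot_centre and pad_middle below 0.015 m and z of pot_centre in the frame of pad_middle between 0.009 and 0.021 m and angle between each of pot_centre, flask_centre, dropper_centre, reagent_centre's own z axis and vertical below 0.1 rad and linear speed of each of pot, flask, dropper, reagent below 0.02 m/s and contact force between each of pot, flask, dropper, reagent and the fingers below 0.05 N and horizontal distance between flask_centre and pad_back below 0.015 m and z of flask_centre in the frame of pad_back between 0.0735 and 0.0855 m and horizontal distance between dropper_centre and pad_left below 0.015 m and z of dropper_centre in the frame of pad_left between 0.045 and 0.057 m and horizontal distance between reagent_centre and pad_right below 0.015 m and z of reagent_centre in the frame of pad_right between 0.047 and 0.059 m); the robot touches nothing.
It fails at once if the pot, the flask, the dropper bottle or the reagent bottle is tipped over (angle between any of pot_centre, flask_centre, dropper_centre, reagent_centre's own z axis and vertical above 0.7 rad).
It fails at once if the beaker or the 50 ml tube is pushed from its place (by more than 20 mm) (distance of any of beaker, tube_b from where it was at the start of the episode above 0.02 m).
It also fails if it takes over 128 s, if anything falls off the work surface, if the arm or the gripper's body presses on something with over 40 N, if the wrist force passes 120 N, or if a joint passes its speed limit or range.

## Working session

There is one attempt and no reset: what is moved stays moved. The work goes in short steps, Python scripts to look and compute and a tool call to move; the robot and the scene stay as the last step left them, time stands still between calls to the robot, and variables do not carry over. Pictures are saved under pics/ and viewed, and the job is handed in when it is done.

Besides the shell and the picture viewer there is one more tool, called after "Emit:" by a JSON object that holds its "name" and its "arguments", one argument or row to a line. send_rows: Moves the arm, as the interface text tells. Its arguments: {"type":"object","properties":{"commands":{"type":"array","items":{"type":"array"}}},"required":["commands"]}

```bash
ls; mkdir -p pics
python3 - <<'E'
from plant import sensors, snapshot, order, ctrl
import cv2
print(sensors.get_obs(), ctrl.grasp_offset)
for n in ["scene","top"]:
    s=snapshot(n); cv2.imwrite(f"pics/{n}0.png",s["color"]); print(n,s["mtx"],s["xyz"],s["attitude"])
E
```

```text
pics
{'clock': 0.0, 'joint_pos': array([-5.01862948e+01,  2.05915759e+01,  6.33812968e-01, -1.92888543e-02,
       -7.01376027e+01, -1.65079373e+01]), 'qvel': array([ 0.0258929 ,  0.03375335,  0.04739145, -0.02490259, -0.01004189,
        0.01947074]), 'tau': array([ 1.42088484e-03, -5.82714593e+01,  2.93060911e+01,  6.99731067e+00,
        6.72025941e-03, -2.31981066e-04]), 'tool_pos': array([ 0.26683729, -0.61947552,  0.22562403]), 'orientation': array([-1.79990285e+02, -9.65874519e-02,  1.13299191e+02]), 'force': array([-0.18328696,  1.03597907, -0.51539405]), 'moment': array([-0.01208084, -0.02537216,  0.02105448]), 'opening': 0.08739670394152155} 0.0188
scene [[497.36473304   0.         246.76874337]
 [  0.         497.36473304 186.14455695]
 [  0.           0.           1.        ]] [0.1116976  0.83500395 0.71759532] [-121.92637633   -0.76851759 -152.37029388]
top [[432.33243619   0.         258.66670143]
 [  0.         432.33243619 192.87657133]
 [  0.           0.           1.        ]] [ 0.47565889 -0.02958226  1.12284845] [-173.84910802    0.30491499  -90.14095791]
```

View pics/scene0.png

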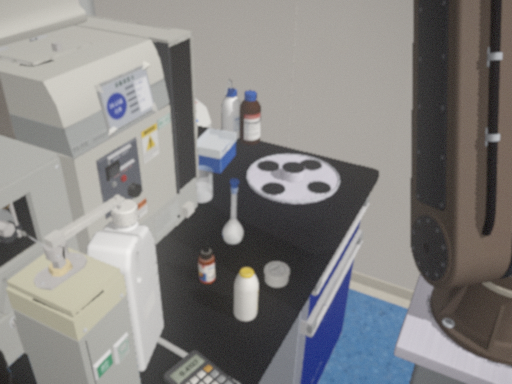

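View pics/top0.png

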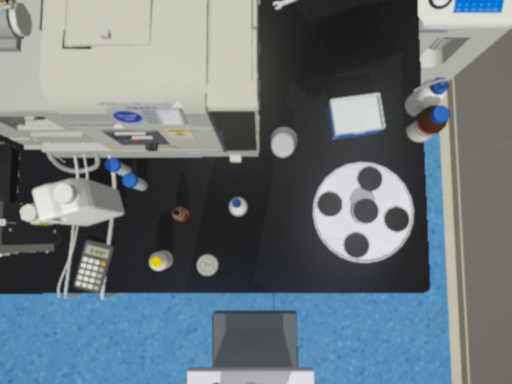

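The top view shows the tray at about (363,212), and the loose things: dropper (180,213), flask (238,206), reagent (160,260) and pot (207,265). The tubes are at (115,165) and (135,182), the beaker at (284,142). Next I measure these.

```bash
cat > h.py <<'E'
import numpy as np, cv2
from scipy.spatial.transform import Rotation as R
from plant import sensors, snapshot, order, ctrl
def rot(s): return R.from_euler('xyz',s["attitude"],degrees=True).as_matrix()
def cloud(s):
    K=s["mtx"];z=s["z_map"];v,u=np.mgrid[:z.shape[0],:z.shape[1]]
    c=np.stack([(u-K[0,2])/K[0,0]*z,(v-K[1,2])/K[1,1]*z,z],-1)
    P=c@rot(s).T+s["xyz"]; P[z<=0]=np.nan; return P
def ray(s,u,v,h):
    K=s["mtx"];d=rot(s)@np.array([(u-K[0,2])/K[0,0],(v-K[1,2])/K[1,1],1]); o=np.array(s["xyz"])
    return o+d*(h-o[2])/d[2]
def proj(s,p):
    c=rot(s).T@(np.array(p)-s["xyz"]); return (s["mtx"]@c/c[2])[:2]
E
python3 - <<'E'
from h import *
s=snapshot("top");P=cloud(s)
img=s["color"];g=cv2.cvtColor(img,cv2.COLOR_BGR2GRAY)
roi=img[100:300,90:420];cv2.imwrite("pics/topz.png",cv2.resize(roi,None,fx=2.4,fy=2.4,interpolation=cv2.INTER_CUBIC))
# pads
m=np.zeros_like(g);cv2.circle(m,(363,212),47,255,-1)
b=((g<75)&(m>0)).astype(np.uint8)
n,l,st,ce=cv2.connectedComponentsWithStats(b)
for i in range(1,n):
    if st[i,4]>150:
        k=l==i; z=np.nanmedian(P[...,2][k]); h=0.036 if z>.02 else .0075
        print("pad",st[i],ce[i],z,ray(s,*ce[i],h),np.nanmean(P[k],0))
# tray outline
# objects by height
Z=P[...,2]
b=((Z>0.012)&(P[...,0]<.69)&(P[...,0]>.3)).astype(np.uint8)
n,l,st,ce=cv2.connectedComponentsWithStats(b)
for i in range(1,n):
    if st[i,4]>40:
        k=l==i;zm=np.nanmax(Z[k]);t=k&(Z>zm-.008)
        print(st[i],ce[i].round(),"zmax",zm.round(4),"top",np.nanmean(P[t],0).round(4),t.sum(),np.nanmin(P[t],0).round(3),np.nanmax(P[t],0).round(3))
E
```

```text
pad [361 168  20  21 214] [371.62616822 176.30841121] 0.0075398702977230725 [ 0.63834017 -0.31796347  0.0075    ] [ 0.6383293  -0.31791573  0.00766682]
pad [386 208  22  22 371] [396.606469  218.9245283] 0.007306299210206646 [ 0.52736847 -0.37879654  0.0075    ] [ 0.52737832 -0.37888089  0.00735729]
[ 187  105   72   52 2199] [233. 128.] zmax 0.4539 top [0.6875 0.0176 0.4497] 180 [ 0.684 -0.022  0.446] [0.69  0.058 0.454]
[113 123 100  15 370] [168. 129.] zmax 0.3459 top [0.6892 0.1736 0.3401] 57 [0.686 0.111 0.338] [0.69  0.239 0.346]
[101 129  68  22 873] [138. 138.] zmax 0.302 top [0.6887 0.232  0.2959] 68 [0.686 0.177 0.294] [0.69  0.283 0.302]
[   0  151  146  105 7759] [ 57. 204.] zmax 0.3658 top [0.5084 0.4268 0.3614] 33 [0.504 0.423 0.358] [0.513 0.431 0.366]
[230 154  11   8  85] [235. 157.] zmax 0.0646 top [0.6802 0.0346 0.0612] 72 [0.672 0.022 0.057] [0.689 0.047 0.065]
[228 197  20  19 286] [237. 206.] zmax 0.1629 top [0.559  0.0268 0.1585] 67 [0.55  0.017 0.155] [0.568 0.037 0.163]
[350 197  29  27 607] [364. 210.] zmax 0.0421 top [ 0.5481 -0.2919  0.0365] 474 [ 0.516 -0.324  0.034] [ 0.582 -0.259  0.042]
[172 206  16  15 180] [180. 213.] zmax 0.1028 top [0.5417 0.1743 0.0981] 21 [0.536 0.17  0.095] [0.548 0.179 0.103]
[  74  239   39   54 1038] [ 92. 266.] zmax 0.0215 top [0.4093 0.3993 0.0153] 680 [0.345 0.35  0.013] [0.478 0.444 0.021]
[148 250  24  20 363] [160. 260.] zmax 0.1094 top [0.4267 0.2181 0.1047] 89 [0.415 0.206 0.102] [0.438 0.23  0.109]
[197 254  21  22 353] [207. 264.] zmax 0.0357 top [0.4139 0.1056 0.03  ] 251 [0.39  0.08  0.028] [0.44  0.131 0.036]
```

View pics/topz.png

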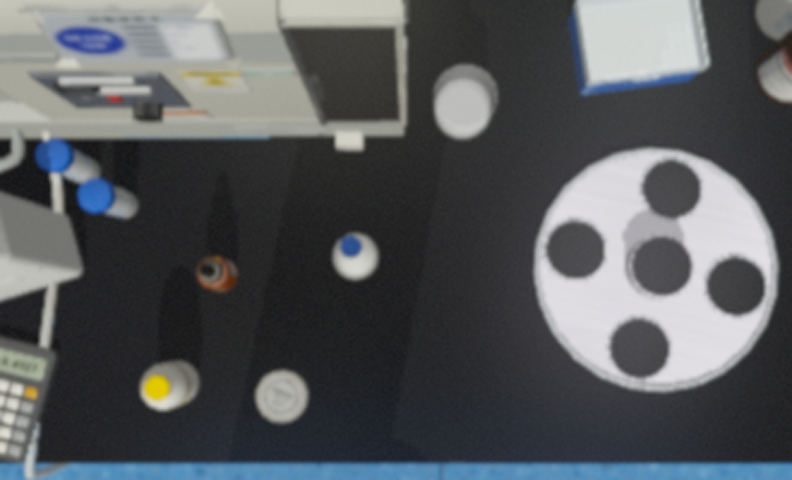

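Run:
```python
from h import *
def run(s,c,r):
    P=cloud(s);g=cv2.cvtColor(s["color"],cv2.COLOR_BGR2GRAY)
    m=np.zeros_like(g);cv2.ellipse(m,c,r,0,0,360,255,-1)
    b=((g<120)&(m>0)).astype(np.uint8)
    n,l,st,ce=cv2.connectedComponentsWithStats(b)
    for i in range(1,n):
        if st[i,4]>150:
            k=l==i; z=np.nanmedian(P[...,2][k]); h=0.036 if z>.02 else .0075
            print("pad",st[i],ce[i].round(1),z.round(4),ray(s,*ce[i],h).round(4))
run(snapshot("top"),(363,212),(47,47))
sc=snapshot("scene");run(sc,(293,178),(43,22))
cv2.imwrite("pics/scz.png",cv2.resize(sc["color"][70:340,170:390],None,fx=2.2,fy=2.2,interpolation=cv2.INTER_CUBIC))
# top-edge slices of scene cloud per object: circle fit
from scipy.optimize import least_squares
for nm,(x,y),r,z0,z1 in [("pot",(.414,.106),.0255,.003,.027),("flask",(.556,.027),None,.02,.029),("drop",(.545,.172),.0165,.01,.065),("reag",(.424,.217),.0225,.01,.06),("flstop",(.559,.027),.01,.13,.155),("dbulb",(.54,.173),None,.075,.1),("tube",(.6,.29),.017,.01,.11)]:
  for n in ("top","scene"):
    P=cloud(snapshot(n)).reshape(-1,3)
    k=(np.hypot(P[:,0]-x,P[:,1]-y)<.04)&(P[:,2]>z0)&(P[:,2]<z1);Q=P[k]
    if len(Q)<8: print(nm,n,len(Q));continue
    rr=r
    f=(lambda p:np.hypot(Q[:,0]-p[0],Q[:,1]-p[1])-rr) if rr else (lambda p:np.hypot(Q[:,0]-p[0],Q[:,1]-p[1])-p[2])
    o=least_squares(f,[x,y]+([] if rr else [.015]),loss="soft_l1",f_scale=.002)
    print(nm,n,len(Q),o.x.round(4),np.abs(o.fun).mean().round(4))
```

```text
pad [358 167  23  24 426] [369.3 178.4] 0.0077 [ 0.6329 -0.3118  0.0075]
pad [318 193  23  22 418] [329.2 203.6] 0.0075 [ 0.5675 -0.2063  0.0075]
pad [354 199  24  24 448] [365.3 210.3] 0.036 [ 0.548  -0.2921  0.036 ]
pad [385 207  24  24 433] [396.3 218.8] 0.0077 [ 0.5277 -0.378   0.0075]
pad [345 233  23  24 441] [356.  244.7] 0.0076 [ 0.4617 -0.2726  0.0075]
pad [258 161  20  10 156] [268.3 165.8] 0.0061 [ 0.6289 -0.3081  0.0075]
pad [283 160  38  13 319] [301.2 165.8] 0.0326 [ 0.528  -0.3066  0.036 ]
pad [262 183  22  12 199] [272.7 188.3] 0.006 [ 0.5656 -0.203   0.0075]
pad [308 182  22  11 194] [318.5 187.1] 0.0059 [ 0.4598 -0.2687  0.0075]
pot top 94 [0.4146 0.1062] 0.0072
pot scene 262 [0.4132 0.1077] 0.0025
flask top 35 [0.5613 0.0307 0.0231] 0.0008
flask scene 84 [0.5598 0.0314 0.0234] 0.0013
drop top 105 [0.5425 0.1757] 0.0015
drop scene 367 [0.5411 0.1761] 0.0014
reag top 60 [0.4272 0.2194] 0.0004
reag scene 467 [0.4261 0.2208] 0.0008
flstop top 1
flstop scene 66 [0.5582 0.0259] 0.0012
dbulb top 57 [0.5417 0.1746 0.0068] 0.0021
dbulb scene 91 [0.5405 0.1766 0.0065] 0.0017
tube top 129 [0.6189 0.2852] 0.0012
tube scene 0
```

View pics/scz.png

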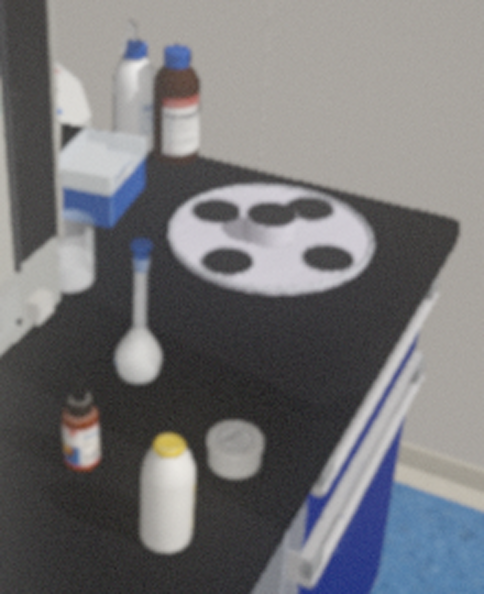

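Emit:
{"name": "send_rows", "arguments": {
  "commands": [
    [0,[0.065,0.148,0],[0,0,0.0186]],
    [0,[0.065,0.148,0],[0,0,0.0186]],
    [0,[0.065,0.148,0],[0,0,0.0186]],
    [0,[0.065,0.148,0],[0,0,0.0186]],
    [0,[0.065,0.148,0],[0,0,0.0186]],
    [0,[0.065,0.148,0],[0,0,0.0186]],
    [0,[0.065,0.148,0],[0,0,0.0186]],
    [0,[0.065,0.148,0],[0,0,0.0186]],
    [0,[0.065,0.148,0],[0,0,0.0186]],
    [0,[0.065,0.148,0],[0,0,0.0186]]
  ]
}}

```text
clock: 1.95
tool_pos: [0.431, -0.2403, 0.226]
orientation: [-179.9, 0.1, -177.6]
force: [0.0, -0.5, 0.2]
opening: 0.0875
```

Emit:
{"name": "send_rows", "arguments": {
  "commands": [
    [0,[-0.008,0.154,0],[0,0,-0.001]],
    [0,[-0.008,0.154,0],[0,0,-0.001]],
    [0,[-0.008,0.154,0],[0,0,-0.001]],
    [0,[-0.008,0.154,0],[0,0,-0.001]],
    [0,[-0.008,0.154,0],[0,0,-0.001]],
    [0,[-0.008,0.154,0],[0,0,-0.001]],
    [0,[-0.008,0.154,0],[0,0,-0.001]],
    [0,[-0.008,0.154,0],[0,0,0]],
    [0,[-0.008,0.12,0],[0,0,0]],
    [0,[0,0,0],[0,0,0]]
  ]
}}

```text
clock: 2.95
tool_pos: [0.4129, 0.1152, 0.2293]
orientation: [179.9, 0.6, -179.6]
force: [-0.4, 0.0, -0.2]
opening: 0.0876
```

Run:
```python
from h import *
s=snapshot("scene");w=snapshot("wrist");o=sensors.get_obs();print(o["tool_pos"],o["orientation"],o["joint_pos"].round(1),w["xyz"],w["attitude"])
cv2.imwrite("pics/a.png",np.hstack([s["color"],w["color"]])[:, :][::1] if 0 else cv2.resize(np.hstack([s["color"],w["color"]]),(800,300)))
```

```text
[0.41267169 0.11304266 0.22903943] [ 179.93727696    0.60022344 -179.67861098] [ 42.3  -4.2 -28.8   0.4 -64.9 -42.1] [0.41149932 0.0314731  0.3865192 ] [ 162.13234563    0.59624369 -179.58009993]
```

View pics/a.png

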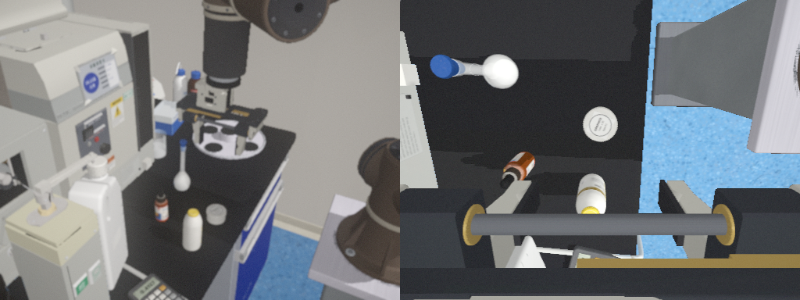

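Run:
```python
from h import *
s=snapshot("scene");w=snapshot("wrist");o=sensors.get_obs();t=o["tool_pos"]
print(t,proj(s,t),proj(w,t),proj(w,[.414,.1065,.03]),proj(s,[.414,.1065,.03]))
P=cloud(w);Z=P[...,2]
for nm,(x,y),lo,hi,r in [("pot",(.414,.106),.025,.036,.045),("stopper",(.558,.026),.14,.17,.03),("flaskbulb",(.56,.03),.02,.05,.04),("drop",(.541,.175),.02,.068,.03),("bulb",(.541,.175),.09,.106,.03),("reagcap",(.427,.22),.098,.11,.03)]:
    Q=P[(np.hypot(P[...,0]-x,P[...,1]-y)<r)&(Z>lo)&(Z<hi)]
    if len(Q): print(nm,len(Q),Q.mean(0).round(4),Q.min(0).round(4),Q.max(0).round(4),"mid",((Q.min(0)+Q.max(0))/2).round(4))
cv2.imwrite("pics/b.png",s["color"][60:250,150:450].repeat(2,0).repeat(2,1))
```

```text
[0.41272172 0.11183106 0.22891532] [280.30848277 187.68469625] [253.71253002 243.82095392] [254.53503276 160.97427908] [276.09831678 267.6181292 ]
pot 1503 [0.4121 0.1068 0.0285] [0.386  0.081  0.0255] [0.4385 0.1334 0.0314] mid [0.4123 0.1072 0.0285]
stopper 923 [0.5548 0.0274 0.1554] [0.5459 0.017  0.1402] [0.5665 0.0375 0.1607] mid [0.5562 0.0273 0.1505]
flaskbulb 1200 [0.55  0.031 0.036] [0.5349 0.0072 0.02  ] [0.5771 0.0551 0.05  ] mid [0.556  0.0311 0.035 ]
drop 657 [0.5333 0.167  0.0479] [0.523  0.1585 0.0201] [0.5547 0.1865 0.0679] mid [0.5389 0.1725 0.044 ]
bulb 132 [0.5389 0.1738 0.0964] [0.5338 0.1688 0.0902] [0.5463 0.1816 0.1017] mid [0.54   0.1752 0.096 ]
reagcap 127 [0.4245 0.2084 0.1019] [0.4123 0.205  0.0981] [0.4371 0.2134 0.1052] mid [0.4247 0.2092 0.1016]
```

View pics/b.png

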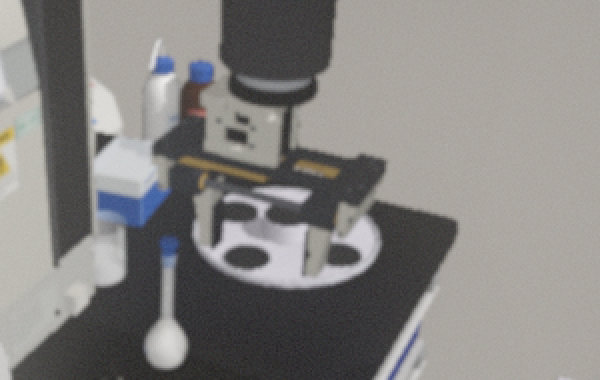

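Pot grasp: descend onto (0.4125, 0.107).

Emit:
{"name": "send_rows", "arguments": {
  "commands": [
    [0,[0,-0.02,-0.12],[0,0,0]],
    [0,[0,0,-0.12],[0,0,0]],
    [0,[0,0,-0.12],[0,0,0]],
    [0,[0,0,-0.12],[0,0,0]],
    [0,[0,0,-0.12],[0,0,0]],
    [0,[0,0,-0.12],[0,0,0]],
    [0,[0,0,-0.06],[0,0,0]],
    [0,[0,0,0],[0,0,0]],
    [0,[0,0,0],[0,0,0]]
  ]
}}

```text
clock: 4.05
tool_pos: [0.4147, 0.0968, 0.0301]
orientation: [179.8, 0.9, 179.3]
force: [-0.5, -0.2, 0.1]
opening: 0.0878
```

Emit:
{"name": "send_rows", "arguments": {
  "commands": [
    [0,[-0.008,0.04,0],[0,0.0025,0.002]],
    [0,[0,0,0],[0,0,0]],
    [0,[0,0,-0.05],[0,0,0]],
    [0,[0,0,-0.046],[0,0,0]],
    [0,[0,0,0],[0,0,0]]
  ]
}}

```text
clock: 4.55
tool_pos: [0.4164, 0.1104, 0.0105]
orientation: [179.4, 0.4, -179.9]
force: [1.1, -0.5, 0.2]
opening: 0.0874
```

Emit:
{"name": "send_rows", "arguments": {
  "commands": [
    [0,[-0.014,-0.013,-0.02],[-0.001,0.001,0]],
    [0,[0,0,0],[0,0,0]],
    [0,[0,0,0],[0,0,0]]
  ]
}}

```text
clock: 4.85
tool_pos: [0.4137, 0.108, 0.0071]
orientation: [179.7, 0.1, -179.9]
force: [-0.6, -0.6, -0.2]
opening: 0.0875
```

Grasp height is 26 mm on the lid, so I close.

Emit:
{"name": "send_rows", "arguments": {
  "commands": [
    [1,[0,0,-0.006],[0,0,0]],
    [1,[0,0,0],[0,0,0]],
    [1,[0,0,0],[0,0,0]],
    [1,[0,0,0],[0,0,0]],
    [1,[0,0,0],[0,0,0]],
    [1,[0,0,0],[0,0,0]],
    [1,[0,0,0],[0,0,0]]
  ]
}}

```text
clock: 5.55
tool_pos: [0.4141, 0.1083, 0.0063]
orientation: [179.6, 0.2, -179.8]
force: [-0.3, 1.3, 0.0]
opening: 0.0501
```

Emit:
{"name": "send_rows", "arguments": {
  "commands": [
    [1,[0,0,0.06],[0,0,0]],
    [1,[0,0,0.12],[0,0,0]],
    [1,[0,0,0.12],[0,0,0]],
    [1,[0,0,0.12],[0,0,0]],
    [1,[0,0,0.12],[0,0,0]],
    [1,[0,0,0.12],[0,0,0]],
    [1,[0.04,-0.12,0],[0,0,-0.003]],
    [1,[0.04,-0.12,0],[0,0,-0.003]],
    [1,[0.04,-0.12,0],[0,0,-0.003]],
    [1,[0.04,-0.12,0],[0,0,-0.003]],
    [1,[0.04,-0.12,0],[0,0,-0.003]],
    [1,[0.04,-0.12,0],[0,0,-0.003]]
  ]
}}

```text
clock: 6.75
tool_pos: [0.473, -0.0768, 0.179]
orientation: [179.6, 0.3, 173.9]
force: [0.5, 0.8, -0.2]
opening: 0.0503
```

Emit:
{"name": "send_rows", "arguments": {
  "commands": [
    [1,[0.048,-0.13,0],[0,0,-0.003]],
    [1,[0.048,-0.13,0],[0,0,-0.003]],
    [1,[0.048,-0.13,0],[0,0,-0.003]],
    [1,[0.048,-0.13,0],[0,0,-0.003]],
    [1,[0.048,-0.13,-0.06],[0,0,-0.003]],
    [1,[0.03,-0.08,-0.06],[0,0,0]],
    [1,[0,0,-0.06],[0,0,0]],
    [1,[0,0,0],[0,0,0]],
    [1,[0,0,0],[0,0,0]]
  ]
}}

```text
clock: 7.65
tool_pos: [0.5412, -0.272, 0.1298]
orientation: [179.6, 0.1, 167.9]
force: [0.3, 0.3, 0.4]
opening: 0.0501
```

Emit:
{"name": "send_rows", "arguments": {
  "commands": [
    [1,[0.024,-0.074,-0.08],[-0.001,0,-0.002]],
    [1,[0,0,-0.08],[0,0,0]],
    [1,[0,0,-0.04],[0,0,0]],
    [1,[0,0,0],[0,0,0]],
    [1,[0,0,0],[0,0,0]]
  ]
}}

```text
clock: 8.15
tool_pos: [0.5498, -0.2892, 0.0839]
orientation: [-180.0, 0.5, 167.4]
force: [-0.5, 0.4, -0.4]
opening: 0.0502
```

Run:
```python
from h import *
s=snapshot("scene");w=snapshot("wrist");o=sensors.get_obs();print(o["tool_pos"],o["orientation"])
cv2.imwrite("pics/c.png",cv2.resize(np.hstack([s["color"],w["color"]]),(800,300)))
P=cloud(w);Z=P[...,2];g=cv2.cvtColor(w["color"],cv2.COLOR_BGR2GRAY)
b=((g<110)&(Z>.003)&(Z<.012)).astype(np.uint8)
n,l,st,ce=cv2.connectedComponentsWithStats(b)
for i in range(1,n):
    if st[i,4]>300: print(st[i],ray(w,*ce[i],.0075).round(4))
```

```text
[ 0.549993   -0.28932616  0.08409258] [-179.98764293    0.55836069  167.38127926]
[210  23 207 218 885] [ 0.4562 -0.3445  0.0075]
[ 215   32   89   95 6626] [ 0.5265 -0.3786  0.0075]
[ 110  157   82   76 4769] [ 0.6317 -0.3124  0.0075]
[ 327  159   81   76 4757] [ 0.4609 -0.2733  0.0075]
[  0 198  44  68 664] [ 0.7492 -0.3038  0.0075]
[224 301  66  19 732] [ 0.5703 -0.1852  0.0075]
```

View pics/c.png

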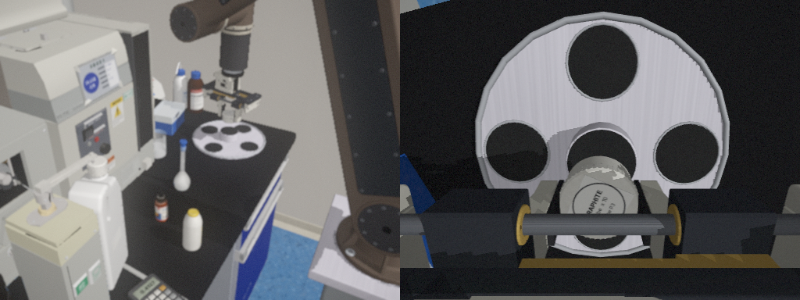

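Emit:
{"name": "send_rows", "arguments": {
  "commands": [
    [1,[-0.012,-0.008,-0.06],[0,0.0012,0]],
    [1,[0,0,-0.06],[0,0,0]],
    [1,[0,0,0],[0,0,0]],
    [1,[0,0,0],[0,0,0]]
  ]
}}

```text
clock: 8.65
tool_pos: [0.5477, -0.2914, 0.0543]
orientation: [-179.9, 0.3, 167.4]
force: [-0.5, -0.0, -0.4]
opening: 0.0502
```

Emit:
{"name": "send_rows", "arguments": {
  "commands": [
    [1,[-0.002,0,-0.024],[0,0,0]],
    [1,[0,0,-0.018],[0,0,0]],
    [1,[0,0,0],[0,0,0]],
    [1,[0,0,0],[0,0,0]]
  ]
}}

```text
clock: 9.05
tool_pos: [0.5475, -0.2917, 0.0438]
orientation: [-179.9, 0.4, 167.4]
force: [-0.4, 1.1, -0.5]
opening: 0.0505
```

Emit:
{"name": "send_rows", "arguments": {
  "commands": [
    [1,[0,0,-0.006],[0,0,0]],
    [1,[0,0,0],[0,0,0]],
    [1,[0,0,0],[0,0,0]]
  ]
}}

```text
clock: 9.35
tool_pos: [0.5479, -0.2918, 0.0427]
orientation: [-179.9, 0.4, 167.4]
force: [-0.1, -0.1, -1.3]
opening: 0.0501
```

Emit:
{"name": "send_rows", "arguments": {
  "commands": [
    [0,[0,0,-0.002],[0,0,0]],
    [0,[0,0,0],[0,0,0]],
    [0,[0,0,0],[0,0,0]],
    [0,[0,0,0],[0,0,0]],
    [0,[0,0,0.05],[0,0,0]],
    [0,[0,0,0.12],[0,0,0]],
    [0,[0,0,0.12],[0,0,0]],
    [0,[0,0,0.12],[0,0,0]],
    [0,[0,0,0.12],[0,0,0]],
    [0,[0,0,0.12],[0,0,0]],
    [0,[0,0,0.08],[0,0,0]]
  ]
}}

```text
clock: 10.45
tool_pos: [0.5449, -0.2914, 0.2344]
orientation: [-179.8, 0.2, 167.5]
force: [0.5, 0.0, -0.3]
opening: 0.0877
```

Emit:
{"name": "send_rows", "arguments": {
  "commands": [
    [0,[0,0.15,0],[0,0,0.003]],
    [0,[0,0.15,0],[0,0,0.003]],
    [0,[0,0.15,0],[0,0,0.003]],
    [0,[0,0.15,0],[0,0,0.003]],
    [0,[0,0.15,0],[0,0,0.003]],
    [0,[0,0.15,0],[0,0,0.003]],
    [0,[0,0.15,0],[0,0,0.003]],
    [0,[0,0.15,0],[0,0,0.003]],
    [0,[0,0.15,0],[0,0,0.003]],
    [0,[0,0.15,0],[0,0,0.003]],
    [0,[0,0.15,0],[0,0,0.003]],
    [0,[0,0,0],[0,0,0]]
  ]
}}

```text
clock: 11.65
tool_pos: [0.5438, 0.1343, 0.2545]
orientation: [180.0, 1.5, 179.7]
force: [0.4, -0.1, -0.1]
opening: 0.0877
```

Run:
```python
from h import *
t=snapshot("top")
w=snapshot("wrist");o=sensors.get_obs();print(o["tool_pos"],o["orientation"])
cv2.imwrite("pics/d.png",cv2.resize(np.hstack([t["color"],w["color"]]),(800,300)))
P=cloud(t);Z=P[...,2]
Q=P[(np.hypot(P[...,0]-.547,P[...,1]+.292)<.04)&(Z>.058)&(Z<.075)];print("pot",len(Q),Q.mean(0))
```

```text
[0.54368326 0.13162805 0.25450362] [179.98882584   1.49921672 179.54616758]
pot 373 [ 0.54866582 -0.2924952   0.0650923 ]
```

View pics/d.png

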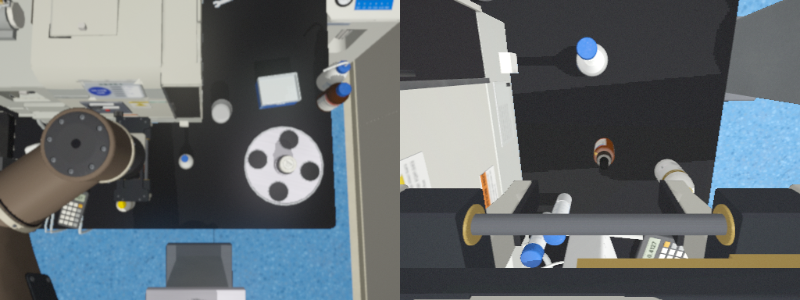

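Run:
```python
from h import *
w=snapshot("wrist")
P=cloud(w);Z=P[...,2]
for nm,(x,y),lo,hi,r in [("drop",(.541,.175),.02,.068,.03),("bulb",(.541,.175),.09,.106,.03),("reagcap",(.427,.22),.098,.11,.03)]:
    Q=P[(np.hypot(P[...,0]-x,P[...,1]-y)<r)&(Z>lo)&(Z<hi)]
    print(nm,len(Q),Q.mean(0).round(4),"mid",((Q.min(0)+Q.max(0))/2).round(4))
t=snapshot("top")
print(ray(t,131,181,.114),ray(t,113,164,.114))
o=sensors.get_obs();print(o["tool_pos"])
```

```text
drop 438 [0.5402 0.166  0.0505] mid [0.5403 0.1726 0.0438]
bulb 118 [0.5405 0.1742 0.0967] mid [0.5409 0.1753 0.0959]
reagcap 3 [0.4154 0.209  0.0997] mid [0.4156 0.2089 0.0996]
[0.61347177 0.27645935 0.114     ] [0.65422718 0.32034523 0.114     ]
[0.54369573 0.13027627 0.2540813 ]
```

Emit:
{"name": "send_rows", "arguments": {
  "commands": [
    [0,[-0.01,0.09,0],[0,0.004,0.001]],
    [0,[0,0.09,0],[0,0,0]],
    [0,[0,0,-0.12],[0,0,0]],
    [0,[0,0,-0.12],[0,0,0]],
    [0,[0,0,-0.12],[0,0,0]],
    [0,[0,0,-0.06],[0,0,0]],
    [0,[0,0,0],[0,0,0]],
    [0,[0,0,0],[0,0,0]]
  ]
}}

```text
clock: 12.65
tool_pos: [0.5427, 0.1664, 0.1497]
orientation: [179.9, 0.2, 179.0]
force: [0.5, 0.6, 0.7]
opening: 0.0875
```

Emit:
{"name": "send_rows", "arguments": {
  "commands": [
    [0,[-0.006,0.034,0],[0,0,0.003]],
    [0,[0,0,-0.06],[0,0,0]],
    [0,[0,0,0],[0,0,0]],
    [0,[0,0,0],[0,0,0]]
  ]
}}

```text
clock: 13.05
tool_pos: [0.5438, 0.1763, 0.1397]
orientation: [179.7, 0.6, -179.8]
force: [0.4, 0.0, 1.1]
opening: 0.0877
```

Emit:
{"name": "send_rows", "arguments": {
  "commands": [
    [0,[-0.012,-0.004,-0.08],[0,0.001,0]],
    [0,[0,0,-0.09],[0,0,0]],
    [0,[0,0,-0.09],[0,0,0]],
    [0,[0,0,-0.06],[0,0,0]],
    [0,[0,0,0],[0,0,0]],
    [0,[0,0,0],[0,0,0]]
  ]
}}

```text
clock: 13.65
tool_pos: [0.545, 0.1789, 0.0656]
orientation: [179.4, 0.8, -179.6]
force: [0.4, 0.5, -0.3]
opening: 0.0877
```

Emit:
{"name": "send_rows", "arguments": {
  "commands": [
    [0,[-0.016,-0.016,-0.04],[-0.0015,0.002,0]],
    [0,[0,0,-0.04],[0,0,0]],
    [0,[0,0,0],[0,0,0]],
    [0,[0,0,0],[0,0,0]]
  ]
}}

```text
clock: 14.05
tool_pos: [0.5423, 0.1757, 0.0471]
orientation: [179.8, 0.3, -179.6]
force: [0.5, -0.8, -0.0]
opening: 0.0878
```

Emit:
{"name": "send_rows", "arguments": {
  "commands": [
    [0,[-0.005,-0.003,-0.014],[0,0,0]],
    [0,[0,0,0],[0,0,0]],
    [1,[0,0,0],[0,0,0]],
    [1,[0,0,0],[0,0,0]],
    [1,[0,0,0],[0,0,0]],
    [1,[0,0,0],[0,0,0]],
    [1,[0,0,0],[0,0,0]],
    [1,[0,0,0],[0,0,0]],
    [1,[0,0,0],[0,0,0]],
    [1,[0,0,0],[0,0,0]]
  ]
}}

```text
clock: 15.05
tool_pos: [0.5414, 0.1752, 0.0442]
orientation: [179.8, 0.3, -179.6]
force: [-0.3, -0.5, 0.1]
opening: 0.0316
```

Emit:
{"name": "send_rows", "arguments": {
  "commands": [
    [1,[0,0,0.06],[0,0,0]],
    [1,[0,0,0.12],[0,0,0]],
    [1,[0,0,0.12],[0,0,0]],
    [1,[0,0,0.12],[0,0,0]],
    [1,[0,0,0.12],[0,0,0]],
    [1,[0,0,0.12],[0,0,0]],
    [1,[0,0,0.12],[0,0,0]],
    [1,[0,0,0.1],[0,0,0]],
    [1,[0,0,0],[0,0,0]]
  ]
}}

```text
clock: 15.95
tool_pos: [0.538, 0.1728, 0.2711]
orientation: [179.9, 0.1, -179.6]
force: [0.5, 0.5, -0.1]
opening: 0.0311
```

Emit:
{"name": "send_rows", "arguments": {
  "commands": [
    [1,[0.012,-0.08,0],[0,0,-0.0035]],
    [1,[0.012,-0.14,0],[0,0,-0.0035]],
    [1,[0.012,-0.14,0],[0,0,-0.0035]],
    [1,[0.012,-0.14,0],[0,0,-0.0035]],
    [1,[0.012,-0.14,0],[0,0,-0.0035]],
    [1,[0.012,-0.14,0],[0,0,-0.0035]],
    [1,[0.012,-0.14,0],[0,0,-0.0035]],
    [1,[0.012,-0.14,0],[0,0,-0.0035]],
    [1,[0.012,-0.14,0],[0,0,-0.0035]],
    [1,[0.012,-0.14,0],[0,0,-0.0035]],
    [1,[0,-0.08,0],[0,0,0]],
    [1,[0,0,0],[0,0,0]]
  ]
}}

```text
clock: 17.15
tool_pos: [0.5633, -0.1944, 0.2633]
orientation: [179.9, -0.5, 167.4]
force: [-0.6, -0.3, -0.1]
opening: 0.0311
```

Emit:
{"name": "send_rows", "arguments": {
  "commands": [
    [1,[0.015,-0.02,-0.06],[0,-0.001,0]],
    [1,[0,-0.01,-0.12],[0,0,0]],
    [1,[0,0,-0.12],[0,0,0]],
    [1,[0,0,-0.12],[0,0,0]],
    [1,[0,0,-0.12],[0,0,0]],
    [1,[0,0,-0.06],[0,0,0]],
    [1,[0,0,0],[0,0,0]],
    [1,[0,0,0],[0,0,0]]
  ]
}}

```text
clock: 17.95
tool_pos: [0.5644, -0.1985, 0.1052]
orientation: [179.7, -0.3, 167.3]
force: [1.3, 0.2, 0.5]
opening: 0.0312
```

Emit:
{"name": "send_rows", "arguments": {
  "commands": [
    [1,[0.01,-0.03,-0.06],[-0.001,-0.001,0]],
    [1,[0,0,-0.08],[0,0,0]],
    [1,[0,0,-0.04],[0,0,0]],
    [1,[0,0,0],[0,0,0]],
    [1,[0,0,0],[0,0,0]]
  ]
}}

```text
clock: 18.45
tool_pos: [0.571, -0.2053, 0.065]
orientation: [180.0, 0.7, 167.5]
force: [0.0, -0.2, 1.0]
opening: 0.0311
```

Emit:
{"name": "send_rows", "arguments": {
  "commands": [
    [1,[-0.014,-0.002,-0.03],[0,0.0015,0]],
    [1,[0,0,-0.02],[0,0,0]],
    [1,[0,0,0],[0,0,0]],
    [1,[0,0,0],[0,0,0]]
  ]
}}

```text
clock: 18.85
tool_pos: [0.5688, -0.2058, 0.0541]
orientation: [-179.9, 0.3, 167.5]
force: [0.5, -0.6, -0.9]
opening: 0.0313
```

Run:
```python
from h import *
t=snapshot("scene")
w=snapshot("wrist");o=sensors.get_obs();print(o["tool_pos"],o["orientation"],o["force"])
cv2.imwrite("pics/e.png",np.hstack([cv2.resize(t["color"][100:230,200:373],(400,300)),cv2.resize(w["color"],(400,300))]))
```

```text
[ 0.56874841 -0.2057997   0.054072  ] [-179.9407913     0.32405751  167.49222948] [-0.62350413 -0.19177692 -0.61541806]
```

View pics/e.png

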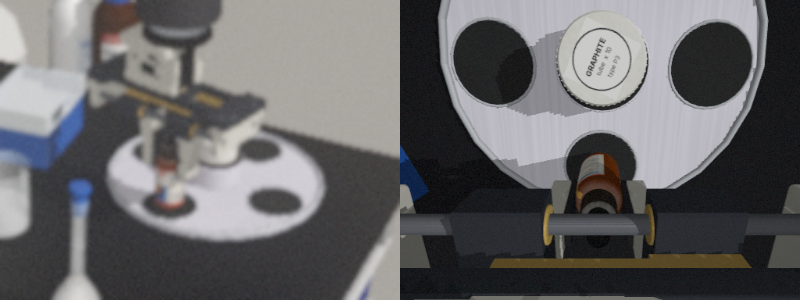

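Emit:
{"name": "send_rows", "arguments": {
  "commands": [
    [1,[-0.004,0,-0.01],[0,0,0]],
    [1,[0,0,0],[0,0,0]],
    [1,[0,0,0],[0,0,0]]
  ]
}}

```text
clock: 19.25
tool_pos: [0.5681, -0.2059, 0.0519]
orientation: [-179.9, 0.4, 167.5]
force: [0.3, 1.0, -0.4]
opening: 0.0314
```

Release and rise.

Emit:
{"name": "send_rows", "arguments": {
  "commands": [
    [0,[0,0,0],[0,0,0]],
    [0,[0,0,0],[0,0,0]],
    [0,[0,0,0],[0,0,0]],
    [0,[0,0,0],[0,0,0]],
    [0,[0,0,0.04],[0,0,0]],
    [0,[0,0,0.1],[0,0,0]],
    [0,[0,0,0.12],[0,0,0]],
    [0,[0,0,0.12],[0,0,0]],
    [0,[0,0,0.12],[0,0,0]],
    [0,[0,0,0.12],[0,0,0]],
    [0,[0,0,0.1],[0,0,0]]
  ]
}}

```text
clock: 20.35
tool_pos: [0.5643, -0.2057, 0.2391]
orientation: [-179.9, 0.0, 167.5]
force: [0.3, 0.4, -0.6]
opening: 0.0877
```

Emit:
{"name": "send_rows", "arguments": {
  "commands": [
    [0,[-0.046,0.1,0],[0,0,0.003]],
    [0,[-0.046,0.14,0],[0,0,0.003]],
    [0,[-0.046,0.14,0],[0,0,0.003]],
    [0,[-0.046,0.14,0],[0,0,0.003]],
    [0,[-0.046,0.14,0],[0,0,0.003]],
    [0,[-0.046,0.14,0],[0,0,0.003]],
    [0,[-0.046,0.14,0],[0,0,0.003]],
    [0,[-0.046,0.14,0],[0,0,0.003]],
    [0,[-0.046,0.14,0],[0,0,0.003]],
    [0,[-0.046,0.14,0],[0,0,0.003]],
    [0,[-0.046,0.14,0],[0,0,0.003]],
    [0,[0,0,0],[0,0,0]]
  ]
}}

```text
clock: 21.55
tool_pos: [0.4331, 0.1801, 0.2562]
orientation: [179.7, 1.2, 179.7]
force: [0.1, -0.8, -0.2]
opening: 0.0879
```

Run:
```python
from h import *
w=snapshot("wrist");t=snapshot("top");o=sensors.get_obs();print(o["tool_pos"],o["orientation"])
cv2.imwrite("pics/f.png",cv2.resize(np.hstack([t["color"],w["color"]]),(800,300)))
P=cloud(w);Z=P[...,2]
for nm,(x,y),lo,hi,r in [("reagcap",(.427,.22),.1,.11,.03),("reagbody",(.427,.22),.02,.06,.04)]:
    Q=P[(np.hypot(P[...,0]-x,P[...,1]-y)<r)&(Z>lo)&(Z<hi)]
    if len(Q):print(nm,len(Q),Q.mean(0).round(4),"mid",((Q.min(0)+Q.max(0))/2).round(4))
P=cloud(t);Z=P[...,2]
Q=P[(np.hypot(P[...,0]-.567,P[...,1]+.206)<.03)&(Z>.09)&(Z<.12)];print("drop",len(Q),Q.mean(0),Q.max(0))
```

```text
[0.43367104 0.17784933 0.25604039] [179.7483226    1.21961408 179.59713011]
reagcap 429 [0.4246 0.2175 0.1037] mid [0.4245 0.2185 0.1031]
reagbody 228 [0.4266 0.2017 0.0409] mid [0.4258 0.2063 0.0399]
drop 29 [ 0.56865651 -0.20503234  0.10381205] [ 0.57539904 -0.19996852  0.11291331]
```

View pics/f.png

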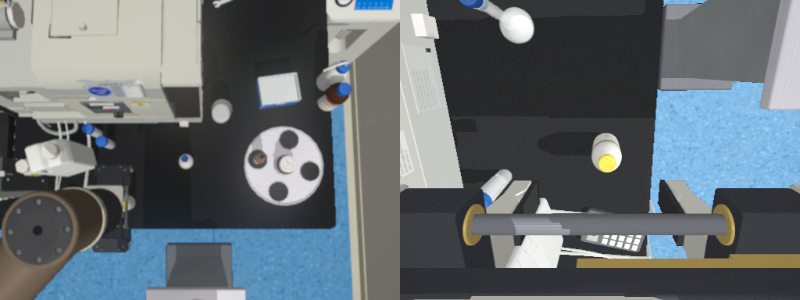

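Emit:
{"name": "send_rows", "arguments": {
  "commands": [
    [0,[-0.016,0.08,0],[0,0.003,0.001]],
    [0,[-0.016,0.08,0],[0,0,0]],
    [0,[0,0,-0.12],[0,0,0]],
    [0,[0,0,-0.12],[0,0,0]],
    [0,[0,0,-0.12],[0,0,0]],
    [0,[0,0,-0.06],[0,0,0]],
    [0,[0,0,0],[0,0,0]],
    [0,[0,0,0],[0,0,0]]
  ]
}}

```text
clock: 22.45
tool_pos: [0.4285, 0.2164, 0.1511]
orientation: [179.6, 0.2, 179.4]
force: [0.6, 0.6, 0.8]
opening: 0.0875
```

Emit:
{"name": "send_rows", "arguments": {
  "commands": [
    [0,[-0.012,0.01,0],[-0.001,0,0.0015]],
    [0,[0,0,-0.06],[0,0,0]],
    [0,[0,0,-0.1],[0,0,0]],
    [0,[0,0,-0.1],[0,0,0]],
    [0,[0,0,-0.05],[0,0,0]],
    [0,[0,0,0],[0,0,0]],
    [0,[0,0,0],[0,0,0]]
  ]
}}

```text
clock: 23.15
tool_pos: [0.43, 0.2237, 0.0801]
orientation: [179.4, 0.8, -180.0]
force: [0.2, -0.6, 0.9]
opening: 0.0876
```

Emit:
{"name": "send_rows", "arguments": {
  "commands": [
    [0,[-0.02,-0.02,-0.05],[-0.0015,0.002,0]],
    [0,[0,0,-0.06],[0,0,0]],
    [0,[0,0,-0.03],[0,0,0]],
    [0,[0,0,0],[0,0,0]],
    [0,[0,0,0],[0,0,0]]
  ]
}}

```text
clock: 23.65
tool_pos: [0.4259, 0.22, 0.0467]
orientation: [179.8, 0.2, -179.9]
force: [0.4, 0.2, 0.2]
opening: 0.0873
```

Emit:
{"name": "send_rows", "arguments": {
  "commands": [
    [0,[0,-0.002,-0.011],[0,0,0]],
    [0,[0,0,0],[0,0,0]],
    [1,[0,0,0],[0,0,0]],
    [1,[0,0,0],[0,0,0]],
    [1,[0,0,0],[0,0,0]],
    [1,[0,0,0],[0,0,0]],
    [1,[0,0,0],[0,0,0]],
    [1,[0,0,0],[0,0,0]],
    [1,[0,0,0],[0,0,0]]
  ]
}}

```text
clock: 24.55
tool_pos: [0.4267, 0.2202, 0.0453]
orientation: [179.7, 0.3, -179.9]
force: [0.3, -0.9, 0.8]
opening: 0.0434
```

Emit:
{"name": "send_rows", "arguments": {
  "commands": [
    [1,[0,0,0.06],[0,0,0]],
    [1,[0,0,0.12],[0,0,0]],
    [1,[0,0,0.12],[0,0,0]],
    [1,[0,0,0.12],[0,0,0]],
    [1,[0,0,0.12],[0,0,0]],
    [1,[0,0,0.12],[0,0,0]],
    [1,[0,0,0.12],[0,0,0]],
    [1,[0,0,0.06],[0,0,0]],
    [1,[0.02,-0.1,0],[0,0,0]],
    [1,[0.02,-0.13,0],[0,0,-0.003]],
    [1,[0.02,-0.13,0],[0,0,-0.003]],
    [1,[0.02,-0.13,0],[0,0,-0.003]]
  ]
}}

```text
clock: 25.75
tool_pos: [0.4431, 0.0939, 0.2622]
orientation: [179.8, 0.1, 177.0]
force: [0.5, -0.2, -0.7]
opening: 0.0435
```

Emit:
{"name": "send_rows", "arguments": {
  "commands": [
    [1,[0.03,-0.15,0],[0,0,-0.003]],
    [1,[0.03,-0.15,0],[0,0,-0.003]],
    [1,[0.03,-0.15,0],[0,0,-0.003]],
    [1,[0.03,-0.15,0],[0,0,-0.003]],
    [1,[0.03,-0.15,0],[0,0,-0.003]],
    [1,[0.03,-0.15,0],[0,0,-0.003]],
    [1,[0.03,-0.15,0],[0,0,-0.003]],
    [1,[0.03,-0.15,0],[0,0,-0.003]],
    [1,[0.03,-0.15,0],[0,0,-0.003]],
    [1,[0.03,-0.15,0],[0,0,0]],
    [1,[0.02,-0.1,0],[0,0,0]],
    [1,[0,0,0],[0,0,0]]
  ]
}}

```text
clock: 26.95
tool_pos: [0.5202, -0.3262, 0.2582]
orientation: [179.7, -0.2, 166.7]
force: [-0.8, -0.5, -1.5]
opening: 0.0432
```

Emit:
{"name": "send_rows", "arguments": {
  "commands": [
    [1,[0.014,-0.1,0],[0,0,0.001]],
    [1,[0.014,-0.1,0],[0,0,0]],
    [1,[0,0,-0.06],[0,0,0]],
    [1,[0,0,-0.12],[0,0,0]],
    [1,[0,0,-0.12],[0,0,0]],
    [1,[0,0,-0.12],[0,0,0]],
    [1,[0,0,-0.12],[0,0,0]],
    [1,[0,0,-0.06],[0,0,0]],
    [1,[0,0,0],[0,0,0]],
    [1,[0,0,0],[0,0,0]]
  ]
}}

```text
clock: 27.95
tool_pos: [0.5247, -0.3746, 0.1003]
orientation: [179.6, -0.5, 167.0]
force: [0.7, 0.7, -0.8]
opening: 0.0434
```

Emit:
{"name": "send_rows", "arguments": {
  "commands": [
    [1,[0,-0.01,-0.06],[-0.001,-0.001,0]],
    [1,[0,0,-0.07],[0,0,0]],
    [1,[0,0,-0.03],[0,0,0]],
    [1,[0,0,0],[0,0,0]],
    [1,[0,0,0],[0,0,0]]
  ]
}}

```text
clock: 28.45
tool_pos: [0.5284, -0.3779, 0.066]
orientation: [179.9, 0.4, 167.1]
force: [0.9, 0.8, -1.3]
opening: 0.0438
```

Emit:
{"name": "send_rows", "arguments": {
  "commands": [
    [1,[-0.006,0.002,-0.03],[0,0.001,0]],
    [1,[0,0,-0.02],[0,0,0]],
    [1,[0,0,0],[0,0,0]],
    [1,[0,0,0],[0,0,0]]
  ]
}}

```text
clock: 28.85
tool_pos: [0.5282, -0.3779, 0.055]
orientation: [-179.9, 0.2, 167.1]
force: [-0.6, 0.4, -0.1]
opening: 0.0434
```

Run:
```python
from h import *
t=snapshot("scene")
w=snapshot("wrist");o=sensors.get_obs();print(o["tool_pos"],o["orientation"],o["force"])
cv2.imwrite("pics/g.png",np.hstack([cv2.resize(t["color"][100:230,200:373],(400,300)),cv2.resize(w["color"],(400,300))]))
```

```text
[ 0.5281389  -0.37785536  0.05497184] [-179.93221481    0.24140756  167.1226837 ] [-0.40673097  0.31745882  0.47665919]
```

View pics/g.png

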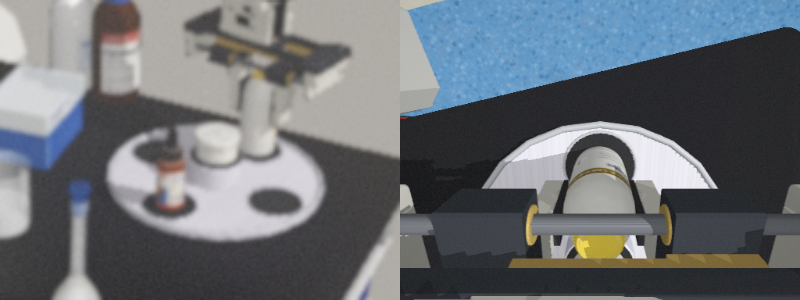

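The reagent bottle is over the right pad, and the pot and dropper stand upright on theirs. Lowering the last 2 mm and releasing.

Emit:
{"name": "send_rows", "arguments": {
  "commands": [
    [1,[-0.002,0,-0.011],[0,0,0]],
    [1,[0,0,0],[0,0,0]],
    [1,[0,0,0],[0,0,0]],
    [0,[0,0,0],[0,0,0]],
    [0,[0,0,0],[0,0,0]],
    [0,[0,0,0],[0,0,0]],
    [0,[0,0,0],[0,0,0]],
    [0,[0,0,0.04],[0,0,0]],
    [0,[0,0,0.1],[0,0,0]],
    [0,[0,0,0.12],[0,0,0]],
    [0,[0,0,0.12],[0,0,0]],
    [0,[0,0,0.12],[0,0,0]]
  ]
}}

```text
clock: 30.15
tool_pos: [0.5249, -0.377, 0.1795]
orientation: [-180.0, -0.2, 167.1]
force: [0.3, -0.5, 0.3]
opening: 0.0877
```

Emit:
{"name": "send_rows", "arguments": {
  "commands": [
    [0,[0,0,0.1],[0,0,0]],
    [0,[0,0,0.1],[0,0,0]],
    [0,[0.01,0.1,0.04],[0,0,0.003]],
    [0,[0.013,0.15,0],[0,0,0.003]],
    [0,[0.013,0.15,0],[0,0,0.003]],
    [0,[0.013,0.15,0],[0,0,0.003]],
    [0,[0.013,0.15,0],[0,0,0.003]],
    [0,[0.013,0.15,0],[0,0,0.003]],
    [0,[0.013,0.15,0],[0,0,0.003]],
    [0,[0.013,0.15,0],[0,0,0.003]],
    [0,[0.013,0.15,0],[0,0,0.003]],
    [0,[0,0.12,0],[0,0,0.003]]
  ]
}}

```text
clock: 31.35
tool_pos: [0.5538, -0.0144, 0.2609]
orientation: [-179.8, 1.1, 178.0]
force: [0.7, 0.6, 0.2]
opening: 0.0878
```

Emit:
{"name": "send_rows", "arguments": {
  "commands": [
    [0,[0,0,0],[0,0,0]],
    [0,[0,0,0],[0,0,0]]
  ]
}}

```text
clock: 31.55
tool_pos: [0.5538, -0.0108, 0.2628]
orientation: [-179.9, 1.2, 178.3]
force: [0.7, 1.0, -0.3]
opening: 0.0877
```

Run:
```python
from h import *
w=snapshot("wrist");t=snapshot("top");o=sensors.get_obs();print(o["tool_pos"],o["orientation"])
cv2.imwrite("pics/i.png",cv2.resize(np.hstack([t["color"],w["color"]]),(800,300)))
P=cloud(w);Z=P[...,2]
for nm,(x,y),lo,hi,r in [("stop",(.557,.027),.155,.165,.03),("bulb",(.557,.03),.02,.05,.04)]:
    Q=P[(np.hypot(P[...,0]-x,P[...,1]-y)<r)&(Z>lo)&(Z<hi)]
    if len(Q):print(nm,len(Q),Q.mean(0).round(4),"mid",((Q.min(0)+Q.max(0))/2).round(4))
P=cloud(t);Z=P[...,2]
Q=P[(np.hypot(P[...,0]-.527,P[...,1]+.378)<.03)&(Z>.105)&(Z<.125)];print("reag",len(Q),Q.mean(0),Q.max(0))
```

```text
[ 0.55390192 -0.01169271  0.26254646] [-179.88451662    1.20433942  178.23046177]
stop 363 [0.5569 0.0262 0.158 ] mid [0.557  0.0272 0.1579]
bulb 733 [0.5586 0.023  0.0362] mid [0.5592 0.0292 0.035 ]
reag 112 [ 0.52783215 -0.37870539  0.11106964] [ 0.54131693 -0.36559365  0.11634769]
```

View pics/i.png

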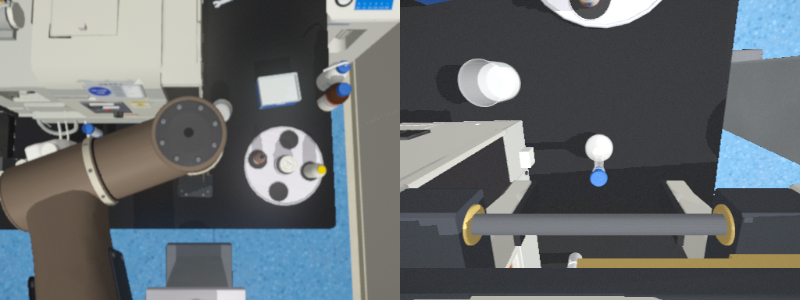

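Emit:
{"name": "send_rows", "arguments": {
  "commands": [
    [0,[0.006,0.08,0],[0,0.003,0.004]],
    [0,[0.006,0.07,0],[0,0,0]],
    [0,[0,0,-0.08],[0,0,0]],
    [0,[0,0,-0.08],[0,0,0]],
    [0,[0,0,0],[0,0,0]],
    [0,[0,0,0],[0,0,0]]
  ]
}}

```text
clock: 32.25
tool_pos: [0.5577, 0.0236, 0.2233]
orientation: [-179.9, 0.3, 179.2]
force: [0.3, -0.1, 1.2]
opening: 0.0876
```

Run:
```python
from h import *
for n in ("top","scene"):
    P=cloud(snapshot(n));x,y,z=P[...,0],P[...,1],P[...,2]
    for h in (.1,.18):
        k=(x>.6)&(x<.95)&(y<-.12)&(y>-.55)&(z>h)&(z<.4)
        b=k.astype(np.uint8);c,l,st,ce=cv2.connectedComponentsWithStats(b)
        for i in range(1,c):
            if st[i,4]>15:
                Q=P[l==i];print(n,h,st[i,4],Q.min(0).round(3),Q.max(0).round(3))
```

```text
top 0.1 1388 [ 0.728 -0.471  0.1  ] [ 0.859 -0.379  0.201]
top 0.18 59 [ 0.815 -0.444  0.18 ] [ 0.829 -0.393  0.201]
scene 0.1 116 [ 0.73  -0.452  0.126] [ 0.769 -0.415  0.166]
```

Emit:
{"name": "send_rows", "arguments": {
  "commands": [
    [0,[-0.004,0.006,-0.06],[0,0,0.002]],
    [0,[0,0,-0.08],[0,0,0]],
    [0,[0,0,-0.08],[0,0,0]],
    [0,[0,0,-0.05],[0,0,0]],
    [0,[0,0,0],[0,0,0]],
    [0,[0,0,0],[0,0,0]]
  ]
}}

```text
clock: 32.95
tool_pos: [0.5604, 0.0253, 0.1606]
orientation: [180.0, 0.9, 179.8]
force: [0.0, -0.3, 0.7]
opening: 0.0875
```

Emit:
{"name": "send_rows", "arguments": {
  "commands": [
    [0,[-0.014,0.005,-0.04],[0,0.002,0]],
    [0,[0,0,-0.06],[0,0,0]],
    [0,[0,0,-0.04],[0,0,0]],
    [0,[0,0,0],[0,0,0]],
    [0,[0,0,0],[0,0,0]]
  ]
}}

```text
clock: 33.45
tool_pos: [0.5584, 0.0273, 0.1268]
orientation: [179.9, 0.3, 179.8]
force: [-0.5, -0.3, -0.3]
opening: 0.0874
```

Emit:
{"name": "send_rows", "arguments": {
  "commands": [
    [0,[-0.004,0,-0.003],[0,0.0008,0]],
    [0,[0,0,0],[0,0,0]],
    [1,[0,0,0],[0,0,0]],
    [1,[0,0,0],[0,0,0]],
    [1,[0,0,0],[0,0,0]],
    [1,[0,0,0],[0,0,0]],
    [1,[0,0,0],[0,0,0]],
    [1,[0,0,0],[0,0,0]],
    [1,[0,0,0],[0,0,0]],
    [1,[0,0,0],[0,0,0]],
    [1,[0,0,0],[0,0,0]]
  ]
}}

```text
clock: 34.55
tool_pos: [0.5583, 0.0276, 0.1279]
orientation: [179.9, 0.2, 179.9]
force: [0.2, -0.3, 0.6]
opening: 0.0214
```

Emit:
{"name": "send_rows", "arguments": {
  "commands": [
    [1,[0,0,0],[0,0,0]],
    [1,[0,0,0],[0,0,0]],
    [1,[0,0,0.04],[0,0,0]],
    [1,[0,0,0.08],[0,0,0]],
    [1,[0,0,0.1],[0,0,0]],
    [1,[0,0,0.12],[0,0,0]],
    [1,[0,0,0.12],[0,0,0]],
    [1,[0,0,0.12],[0,0,0]],
    [1,[0,0,0.1],[0,0,0]],
    [1,[0,0,0],[0,0,0]]
  ]
}}

```text
clock: 35.55
tool_pos: [0.5553, 0.0262, 0.3084]
orientation: [179.9, 0.1, 179.8]
force: [-0.6, -0.8, -0.1]
opening: 0.0187
```

Emit:
{"name": "send_rows", "arguments": {
  "commands": [
    [1,[0.014,-0.05,0],[0,0,0]],
    [1,[0.027,-0.1,0],[0,0,-0.002]],
    [1,[0.027,-0.12,0],[0,0,-0.002]],
    [1,[0.027,-0.12,0],[0,0,-0.002]],
    [1,[0.027,-0.12,0],[0,0,-0.002]],
    [1,[0.027,-0.12,0],[0,0,-0.002]],
    [1,[0.027,-0.12,0],[0,0,-0.002]],
    [1,[0.027,-0.12,0],[0,0,-0.002]],
    [1,[0.027,-0.12,0],[0,0,-0.002]],
    [1,[0.027,-0.1,0],[0,0,-0.002]],
    [1,[0.02,-0.06,0],[0,0,0]],
    [1,[0,0,0],[0,0,0]]
  ]
}}

```text
clock: 36.75
tool_pos: [0.6204, -0.2792, 0.3014]
orientation: [179.9, -0.7, 173.2]
force: [-0.5, 1.4, -0.9]
opening: 0.019
```

Emit:
{"name": "send_rows", "arguments": {
  "commands": [
    [1,[0.023,-0.06,0],[0,-0.002,0]],
    [1,[0.023,-0.06,0],[0,0,0]],
    [1,[0,0,-0.06],[0,0,0]],
    [1,[0,0,-0.1],[0,0,0]],
    [1,[0,0,-0.1],[0,0,0]],
    [1,[0,0,-0.1],[0,0,0]],
    [1,[0,0,-0.06],[0,0,0]],
    [1,[0,0,0],[0,0,0]],
    [1,[0,0,0],[0,0,0]]
  ]
}}

```text
clock: 37.65
tool_pos: [0.6341, -0.3128, 0.1936]
orientation: [179.8, 0.1, 173.5]
force: [-0.4, 0.6, 0.2]
opening: 0.0191
```

Run:
```python
from h import *
t=snapshot("scene")
w=snapshot("wrist");o=sensors.get_obs();print(o["tool_pos"],o["orientation"],o["force"])
cv2.imwrite("pics/j.png",np.hstack([cv2.resize(t["color"][90:220,200:373],(400,300)),cv2.resize(w["color"],(400,300))]))
P=cloud(t);x,y,z=P[...,0],P[...,1],P[...,2]
tx,ty,tz=o["tool_pos"]
Q=P[(np.hypot(x-tx,y-ty)<.05)&(z<tz-.07)&(z>tz-.122)]
from scipy.optimize import least_squares
if len(Q)>10:
  f=least_squares(lambda p:np.linalg.norm(Q-p[:3],axis=1)-.0245,[tx,ty,tz-.1],loss="soft_l1",f_scale=.002);print(len(Q),f.x,Q.min(0))
```

```text
[ 0.63424794 -0.31268596  0.19402056] [1.79782598e+02 1.21844048e-01 1.73472104e+02] [-0.36590687  0.97865222 -0.61122151]
262 [ 0.63435845 -0.30896819  0.08827469] [ 0.60831811 -0.32043908  0.07218029]
```

View pics/j.png

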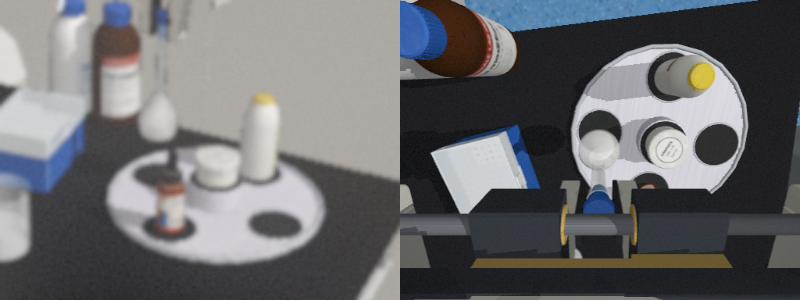

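Emit:
{"name": "send_rows", "arguments": {
  "commands": [
    [1,[-0.016,0,-0.06],[-0.0005,0,0]],
    [1,[0,0,-0.08],[0,0,0]],
    [1,[0,0,-0.06],[0,0,0]],
    [1,[0,0,-0.02],[0,0,0]],
    [1,[0,0,0],[0,0,0]],
    [1,[0,0,0],[0,0,0]]
  ]
}}

```text
clock: 38.35
tool_pos: [0.634, -0.3139, 0.1447]
orientation: [-179.9, 0.8, 173.6]
force: [0.8, -0.7, -0.6]
opening: 0.0189
```

Emit:
{"name": "send_rows", "arguments": {
  "commands": [
    [1,[-0.007,0.006,-0.016],[0,0.002,0]],
    [1,[0,0,-0.012],[0,0,0]],
    [1,[0,0,0],[0,0,0]],
    [1,[0,0,0],[0,0,0]]
  ]
}}

```text
clock: 38.75
tool_pos: [0.6332, -0.3126, 0.1393]
orientation: [-179.8, 0.1, 173.6]
force: [0.1, -0.5, -0.4]
opening: 0.0188
```

Emit:
{"name": "send_rows", "arguments": {
  "commands": [
    [1,[-0.002,0,-0.01],[0,0,0]],
    [1,[0,0,0],[0,0,0]],
    [1,[0,0,-0.006],[0,0,0]],
    [1,[0,0,0],[0,0,0]],
    [1,[0,0,0],[0,0,0]]
  ]
}}

```text
clock: 39.25
tool_pos: [0.6329, -0.3128, 0.1356]
orientation: [-179.8, 0.2, 173.6]
force: [1.0, 0.3, -0.1]
opening: 0.0192
```

Emit:
{"name": "send_rows", "arguments": {
  "commands": [
    [1,[0,0,-0.005],[0,0,0]],
    [1,[0,0,0],[0,0,0]],
    [1,[0,0,0],[0,0,0]]
  ]
}}

```text
clock: 39.55
tool_pos: [0.6334, -0.3132, 0.1357]
orientation: [-179.7, 0.3, 173.6]
force: [0.5, -0.0, -0.4]
opening: 0.0193
```

Run:
```python
from h import *
t=snapshot("scene")
o=sensors.get_obs();print(o["tool_pos"],o["force"])
w=snapshot("wrist")
cv2.imwrite("pics/k.png",np.hstack([cv2.resize(t["color"][90:220,200:373],(400,300)),cv2.resize(w["color"],(400,300))]))
```

```text
[ 0.63337444 -0.31319003  0.13559924] [-0.06584691  1.59591403 -0.11168569]
```

View pics/k.png

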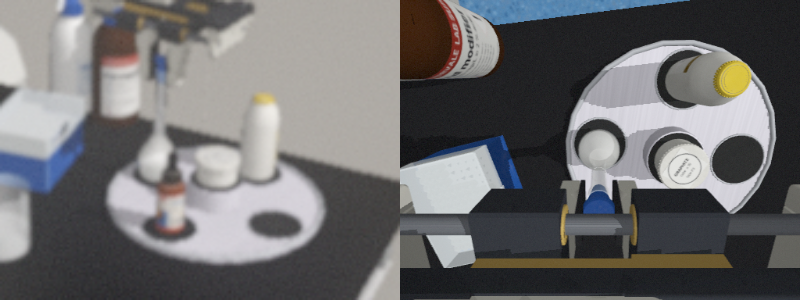

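Emit:
{"name": "send_rows", "arguments": {
  "commands": [
    [0,[0,0,-0.002],[0,0,0]],
    [0,[0,0,0],[0,0,0]],
    [0,[0,0,0],[0,0,0]],
    [0,[0,0,0],[0,0,0]],
    [0,[0,0,0],[0,0,0]],
    [0,[0,0,0],[0,0,0]],
    [0,[0,0,0.04],[0,0,0]],
    [0,[0,0,0.1],[0,0,0]],
    [0,[0,0,0.12],[0,0,0]],
    [0,[0,0,0.12],[0,0,0]],
    [0,[0,0,0.1],[0,0,0]]
  ]
}}

```text
clock: 40.75
tool_pos: [0.6305, -0.3124, 0.2564]
orientation: [-179.8, -0.2, 173.6]
force: [1.1, 0.2, 0.1]
opening: 0.0873
```

Emit:
{"name": "send_rows", "arguments": {
  "commands": [
    [0,[-0.04,0.08,0.06],[0,0,0]],
    [0,[-0.06,0.14,0],[0,0,0]],
    [0,[-0.06,0.14,0],[0,0,0]],
    [0,[-0.06,0.14,0],[0,0,0]],
    [0,[-0.06,0.14,0],[0,0,0]],
    [0,[-0.06,0.14,0],[0,0,0]],
    [0,[-0.04,0.1,0],[0,0,0]],
    [0,[0,0,0],[0,0,0]],
    [0,[0,0,0],[0,0,0]]
  ]
}}

```text
clock: 41.65
tool_pos: [0.5333, -0.0874, 0.2861]
orientation: [-179.7, 0.9, 173.5]
force: [0.1, 0.6, -0.4]
opening: 0.0879
```

Run:
```python
from h import *
t=snapshot("top");s=snapshot("scene")
print(sensors.get_obs()["tool_pos"])
cv2.imwrite("pics/l.png",np.hstack([cv2.resize(s["color"][90:220,200:373],(400,300)),cv2.resize(t["color"][100:290,240:493],(400,300))]))
from scipy.optimize import least_squares
for nm,(x0,y0),r,lo,hi in [("pot",(.547,-.292),.026,.06,.075),("flasktop",(.632,-.312),.01,.155,.175),("flaskbulb",(.632,-.312),None,.025,.04),("drop",(.567,-.206),.0165,.02,.07),("droptop",(.567,-.206),None,.09,.12),("reagtop",(.527,-.378),None,.108,.12),("reag",(.527,-.378),.0225,.02,.065)]:
  for n,c in (("top",t),("scene",s)):
    P=cloud(c).reshape(-1,3);Q=P[(np.hypot(P[:,0]-x0,P[:,1]-y0)<.035)&(P[:,2]>lo)&(P[:,2]<hi)]
    if len(Q)<10: print(nm,n,len(Q));continue
    if r: f=least_squares(lambda p:np.hypot(Q[:,0]-p[0],Q[:,1]-p[1])-r,[x0,y0],loss="soft_l1",f_scale=.002)
    else: f=least_squares(lambda p:np.hypot(Q[:,0]-p[0],Q[:,1]-p[1])-p[2],[x0,y0,.02],loss="soft_l1",f_scale=.002)
    print(nm,n,len(Q),"fit",f.x.round(4),"mean",Q.mean(0).round(4),"zmax",Q[:,2].max().round(4))
```

```text
[ 0.53360688 -0.08818052  0.28572159]
pot top 235 fit [ 0.5547 -0.2821] mean [ 0.5451 -0.2999  0.0651] zmax 0.0701
pot scene 153 fit [ 0.5473 -0.2916] mean [ 0.546  -0.2879  0.0635] zmax 0.0677
flasktop top 69 fit [ 0.6324 -0.3141] mean [ 0.6316 -0.314   0.1663] zmax 0.1703
flasktop scene 35 fit [ 0.6312 -0.3133] mean [ 0.6288 -0.3095  0.163 ] zmax 0.1661
flaskbulb top 19 fit [ 0.6353 -0.31    0.0232] mean [ 0.6336 -0.319   0.0345] zmax 0.0396
flaskbulb scene 64 fit [ 0.6344 -0.3069  0.0199] mean [ 0.6319 -0.291   0.0333] zmax 0.0399
drop top 0
drop scene 213 fit [ 0.5674 -0.2046] mean [ 0.5624 -0.1934  0.0467] zmax 0.0697
droptop top 0
droptop scene 30 fit [ 0.5659 -0.2025  0.0048] mean [ 0.5652 -0.2009  0.0993] zmax 0.1083
reagtop top 95 fit [ 0.5275 -0.3795  0.009 ] mean [ 0.5277 -0.3794  0.112 ] zmax 0.1168
reagtop scene 33 fit [ 0.5243 -0.3735  0.0093] mean [ 0.524  -0.3743  0.1104] zmax 0.1137
reag top 104 fit [ 0.5291 -0.3788] mean [ 0.528  -0.3607  0.0434] zmax 0.0648
reag scene 226 fit [ 0.527  -0.3773] mean [ 0.5212 -0.3607  0.0426] zmax 0.0649
```

View pics/l.png

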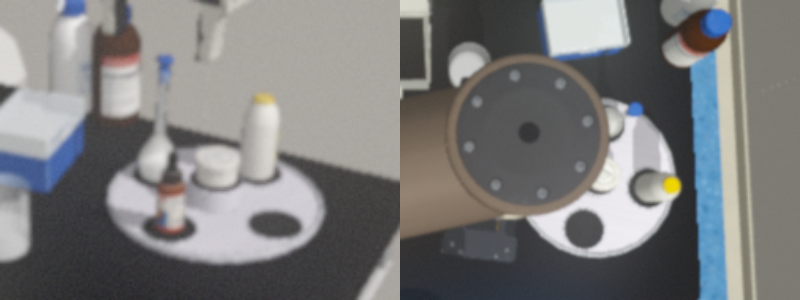

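Run:
```python
from h import *
t=snapshot("top");a=cv2.imread("pics/top0.png")
d=cv2.absdiff(t["color"],a).max(2);print("tube region diff",d[155:195,105:150].mean(),"beaker",d[125:160,268:300].mean())
o=sensors.get_obs();print(o["clock"],abs(o["qvel"]).max(),o["force"])
print(order.close_job())
```

```text
tube region diff 22.61888888888889 beaker 26.90625
41.8 0.5130244798786089 [ 0.16850418 -0.37013317 -0.32236336]
the job is handed in; nothing more can be done
None
```

All four items are on the tray, and I handed the job in at 41.8 s of the 128 s allowed: pot on the middle disc, dropper bottle left, reagent bottle right, flask at the back. The front pad is empty, and the gripper is open and clear of everything.

**Final positions:** Last look from the top and scene cameras, with offsets from my pad-centre estimates.

| Item | Offset | Note |
|---|---|---|
| Pot | under 1 mm | scene camera |
| Dropper bottle | 1–2 mm | scene camera |
| Reagent bottle | about 2 mm | both cameras |
| Flask | 1–2 mm at the stopper, 4–5 mm at the bulb | top at about 166 mm, where it should be |

Nothing visibly leaned or toppled.

**Checks that disagreed or settled nothing:**
- **Pot, top camera:** the last top-view fit came out about 12 mm off, because the arm hid part of the pot. The unobstructed top view just after placing put it within 2 mm, and the last scene view agrees.
- **Dropper, top camera:** it was hidden by the arm in the last view. An earlier top view had it within 2 mm.
- **Flask contact:** the force reading was too noisy to confirm the flask touched down before I released it. It was standing at the right height afterwards.
- **Beaker and tubes:** my last before/after image comparison showed changes around both. The difference values alone can't tell movement from the arm or its shadow. No move was planned near them, and in the later pictures where they were visible they looked unmoved, but I have no final measurement of either.

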